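Plug the test gauge into the air outlet's quick coupler

ROBOT

A 6-joint arm with a two-finger parallel gripper is mounted at the origin on the work surface. World frame = base frame: x ahead of the robot, y to its left, z up, the work surface at z = 0. Lengths are in m, angles in degrees, forces in N, time in s.
With the tool pointing down it reaches from about 0.325 to 0.85 m from the base axis. Payload 15.5 kg.
Tool frame: the origin (TCP) lies midway between the tips of the shut fingers; the grasp point (between the pads) lies 19 mm behind it; y points along the fingers, x is the direction in which the jaws open and shut, and the axes are right-handed (so a half turn about y gives the same grasp; the last joint's range is limited). The gripper opens to 91 mm and grips with 3 to 60 N. Pads are 32 mm wide; open, the fingers measure 118 mm over their backs; the gripper's body (76 mm by 178 mm) begins 60 mm behind the grasp point.
Start: joints at [-81.847, 28.281, 77.091, -0, 74.628, -5.472], TCP at [0.147, -0.607, 0.214] pointing down, gripper open.
Joint ranges: [-166.48, 166.48], [-47.26, 123.95], [12.59, 153.08], [-70.14, 250.14], [6.76, 159.57], [-176.63, 176.63]. Speed limits (degrees/s): [108.29, 108.29, 147.25, 172.46, 172.46, 172.46].

INTERFACE

Orientations are given as a 3x3 rotation matrix whose columns are the frame's x, y, z axes.
In Python, from bench import ctrl gives the robot as it stands. The module is installed in compiled form; this text tells all that it offers. Calls block until the motion is done:
- ctrl.goto(position, orientation): joint-space move of the TCP to a pose.
- ctrl.move_l(position, vel=0.15, ori=None, contact_N=None): straight line of the TCP; ori=None keeps the orientation; vel is the mean speed in m/s. With contact_N (N) it stops when the force on the tool has changed by that much, and returns True; else False.
- ctrl.movej(angles): joint-space move.
- ctrl.command_gripper(opening): opening from 0.0 (shut) to 1.0 (fully open); the grip force is fixed at half the most; returns when the fingers have stopped.
- ctrl.sleep(seconds).
- ctrl.ik(position, orientation): joint angles nearest the present ones, or None.
- ctrl.read_camera(name): name is "scene" or "top"; returns the picture (384x512x3 uint8, blue, green, red); there is no depth.
- ctrl.camera_params(name): a dict with "fx", "fy", "cx", "cy" (pixels), "pose" (4x4, takes a point from camera to world coordinates). Camera axes: x right, y up, looking along -z (the intrinsics and any distortion apply to the point x, -y, -z); pixel columns grow to the right and rows downward; lengths in m; the calibration is good to about 2 mm. A picture is of the moment at which its call begins. camera_params takes no time and is no camera call.
A pose or a line that the arm cannot do raises ctrl.MotionError and nothing moves.
- ctrl.sign_off(): hands the job in, once; it reports no verdict.
Readings, each from a call of its own:
- ctrl.current_t(): time.
- ctrl.current_q(): joint angles.
- ctrl.current_dq(): joint speeds.
- ctrl.current_effort(): joint torques, N m.
- ctrl.current_tool_pos(): TCP position.
- ctrl.current_eef_rot(): TCP orientation.
- ctrl.current_contact_force(): force on the tool from outside, world axes, zero at the start.
- ctrl.current_wrist_torque(): the same for the moment, N m.
- ctrl.current_grip_width(): opening from 0.0 (shut) to 1.0 (fully open).
Only numpy, scipy, OpenCV 4.12 (cv2) and the standard library are available. Lean on these libraries where they do the work, as an engineer would, in place of code of your own. Each camera call takes 0.05 s, during which the arm holds its last target.

TASK

Fit the pressure test gauge (the round dial gauge in the wooden rack) to the quick coupler on the air outlet block: first pull the coupler's sleeve back (down) until it stays back on its own and let go of it, then push the gauge's plug straight in until the sleeve springs fully forward and locks it, and let go, leaving the gauge standing in the coupler. Do it by feel: a firm push of about 15 N is enough, and stop pushing once it has locked so as not to ram the plug on its seat. Do not knock the gauge over, and leave everything else where it is.

Things in the scene. Friction and masses are not known exactly. Their poses are not given: they have to be found in the camera images.
- air_block: Air outlet block, fixed to the table at a varying place and yaw. Origin under its centre, z up, y along its length. Grey base plate 110 (x) x 260 (y) x 8 mm; on it an aluminium manifold 50 x 230 mm, its top 48 mm above the table. On that stand the quick coupler, 60 mm to the -y side, and a regulator with a black knob 38 mm across, 55 mm to the +y side, its top 102 mm above the table.
- mouth_spot (a point): Nominal centre of the coupler's open mouth, 109 mm above the table, fixed to the block, axes as the block's. The true mouth is on the same upright axis but up to 5 mm higher or lower: the coupler is screwed in on a long threaded stem with a lock nut. All heights of coupler and sleeve shift with it. Bore 17.2 mm across, with a 45 degree lead-in 2 mm deep; hard seat at its bottom, 22 mm below the mouth.
- sleeve_spot (a point): Nominal place to hold the sleeve: on the coupler's axis, 15 mm below mouth_spot. The steel sleeve at rest (forward) reaches from 2.5 to 30 mm below the true mouth: a knurled tube 34 mm across, its lowest 6 mm a flange 40 mm across. It slides down 9.5 mm. Nothing stands within 35 mm of it at its side; the manifold's top is 61 mm below mouth_spot.
- sleeve (a joint): Sleeve position, m: 0 fully forward (up), 0.0095 hard back (down). It starts at 0, held forward with 8 N. Pulling it back takes 8 N at first, less and less up to 0.0065; past that it goes over by itself and stays hard back, held with 5 N; let go short of that it springs forward. While it is forward four locking segments stand 3 mm into the bore, 8 mm below the mouth: no plug can go in.
- gauge: Pressure test gauge: round dial facing up, plug underneath, about 0.22 kg, upright in one of the rack's holes. Origin at the plug's tip, z up along its axis. From the tip: nose 16 mm across with a 1.5 mm chamfer, groove from 8 to 16 mm, shank 16 mm across to 23, stop flange 25 mm across to 27, brass hexagon to 39, dark steel case 44 mm across from 39 to 65 mm, white dial on top.
- gauge_case (a point): Centre of the gauge's case, where to grip it: on its axis, 52 mm above the plug's tip. Pushed into the open coupler the tip meets the valve 12 mm and the trip collar 14 mm below the mouth (up to 15 N). At about 17 mm the sleeve jumps half way; at 21 mm the segments drop into the groove and the sleeve is fully forward; at 22 mm the tip stops hard on the seat, which takes no more than 15 N.
- rack: Parts rack: wooden block 70 mm (x) by 210 mm (y) by 36 mm high, fixed to the table at a varying place and yaw, with three holes 19 mm across and 28 mm deep, at y = -68, 0 and +68 mm on its middle line. The gauge, the blanking plug and the silencer stand in them in any order, flanges resting on the top (plug tips 13 mm above the table). Origin under its centre, z up.
- blank_plug: Blanking plug standing in the parts rack: same steel plug as the gauge's, with a plain knurled cylindrical head 24 mm across and 20 mm high. Not wanted. Origin at the tip of the plug, z up.
- silencer: Exhaust silencer standing in the parts rack: same steel plug, with a slim round-topped sintered bronze body 21 mm across; 70 mm from tip to top. Not wanted. Origin at the tip of the plug, z up.
- objective: Microscope objective standing upright on the table, bright steel, 24 mm across, 45 mm high. Bystander. Origin under its centre.
- oil_bottle: Small amber immersion-oil bottle, 32 mm across, 62 mm high. Bystander. Origin under its centre.
- filter_ring: Flat black filter holder ring, 46 mm across, 6 mm high. Bystander. Origin under its centre.
- spanner: Open-ended steel spanner, 150 mm long, lying on the table. Bystander.
- slide_box: Grey box for microscope slides, 85 x 100 x 30 mm. Bystander. Origin under its centre.
Mind the look-alikes: they are no part of the job. Of the things that look like the gauge, the middle-sized one is meant.

How it is judged:
By the outcome, as a careful person would: the job done as asked, in the order asked, and still so for the second after the job is handed in, with the robot touching nothing.
It also fails if it takes over 67 s, if anything falls off the work surface, if the arm or the gripper's body presses on something with over 40 N, if the wrist force passes 120 N, or if a joint passes its speed limit or range.

## Working session

There is one attempt and no reset: what is moved stays moved. The work goes in short steps, each a Python script; the robot and the scene stay as the last script left them, time stands still between calls to the robot, and variables do not carry over. Pictures are saved under pics/ and viewed, and the job is handed in when it is done.

```bash
mkdir -p pics; ls
python3 - <<'E'
from bench import ctrl
import cv2,numpy as np
np.set_printoptions(precision=4,suppress=True)
print(ctrl.current_t())
for n in("scene","top"):
    im=ctrl.read_camera(n); cv2.imwrite(f"pics/{n}0.png",im)
    print(n,ctrl.camera_params(n))
print(ctrl.current_tool_pos(),ctrl.current_eef_rot(),ctrl.current_contact_force(),ctrl.current_grip_width())
E
```

```text
pics
0.0
scene {'fx': 499.4093873438669, 'fy': 499.4093873438669, 'cx': 252.44955529021422, 'cy': 190.40679645796865, 'pose': array([[-0.7551, -0.3836,  0.5317,  1.0946],
       [ 0.6554, -0.4659,  0.5945,  0.6076],
       [ 0.0197,  0.7973,  0.6032,  0.7214],
       [ 0.    ,  0.    ,  0.    ,  1.    ]])}
top {'fx': 355.2491140878465, 'fy': 355.2491140878465, 'cx': 249.90947190014813, 'cy': 186.1352384018505, 'pose': array([[-0.0061,  0.9903, -0.1387,  0.4641],
       [-0.9998, -0.0089, -0.019 , -0.0115],
       [-0.0201,  0.1386,  0.9902,  0.886 ],
       [ 0.    ,  0.    ,  0.    ,  1.    ]])}
[ 0.1472 -0.6071  0.2134] [[ 0.2356 -0.0001  0.9719]
 [-0.9719  0.001   0.2356]
 [-0.001  -1.      0.0001]] [-0.3238  0.5134 -0.3619] 1.0017983066193066
```

View pics/scene0.png

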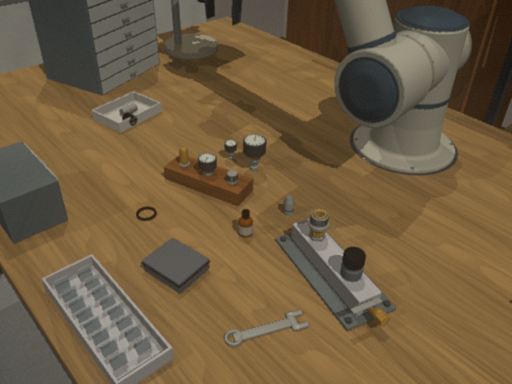

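View pics/top0.png

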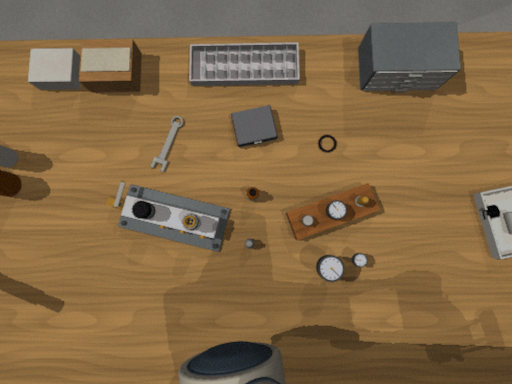

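Run:
```python
import cv2,numpy as np
s=cv2.imread("pics/scene0.png");t=cv2.imread("pics/top0.png")
r=lambda im,x0,y0,x1,y1,k:cv2.resize(im[y0:y1,x0:x1],None,fx=k,fy=k,interpolation=cv2.INTER_CUBIC)
cv2.imwrite("pics/c1.png",r(t,275,175,395,290,6)[:600])
cv2.imwrite("pics/c2.png",r(t,105,175,265,260,5))
cv2.imwrite("pics/c3.png",r(s,155,125,285,215,6))
cv2.imwrite("pics/c4.png",r(s,270,190,400,330,4))
```

```text
(no output)
```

View pics/c1.png

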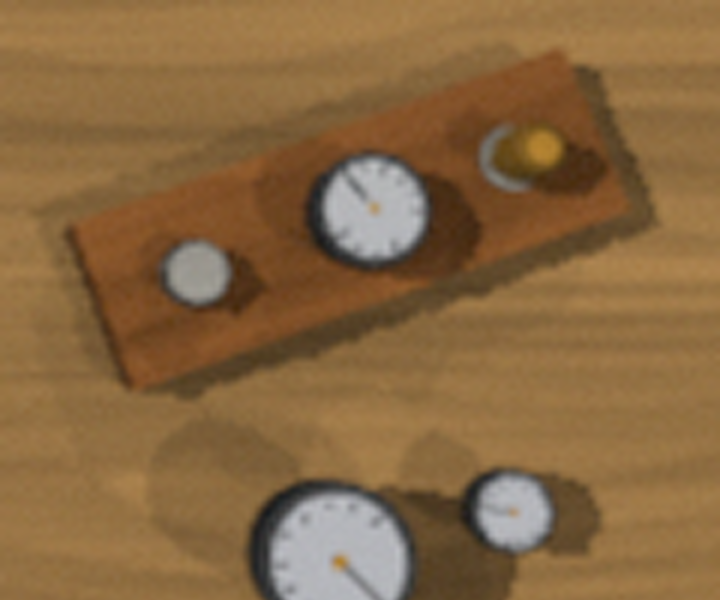

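View pics/c2.png

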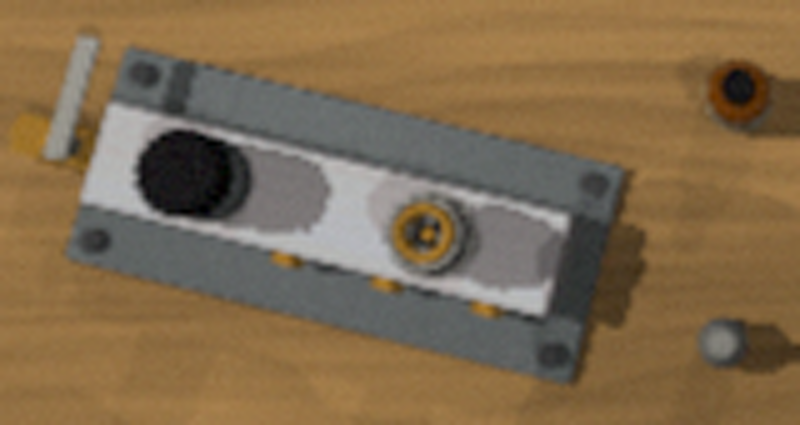

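View pics/c3.png

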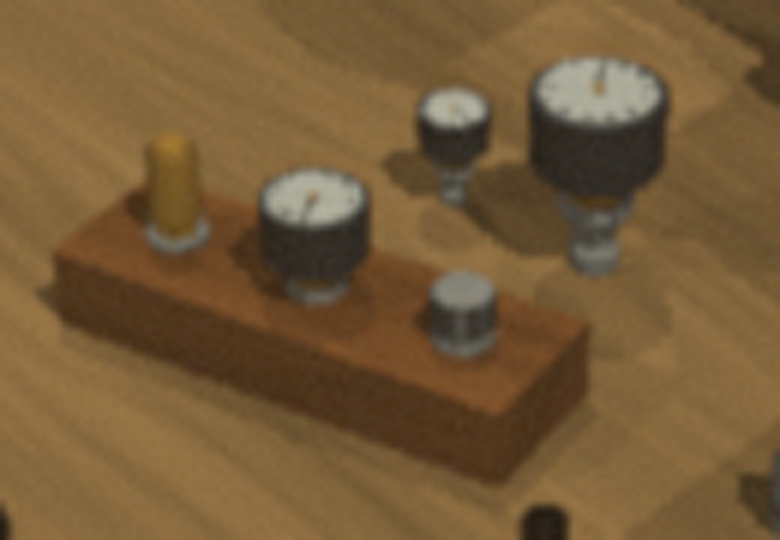

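View pics/c4.png

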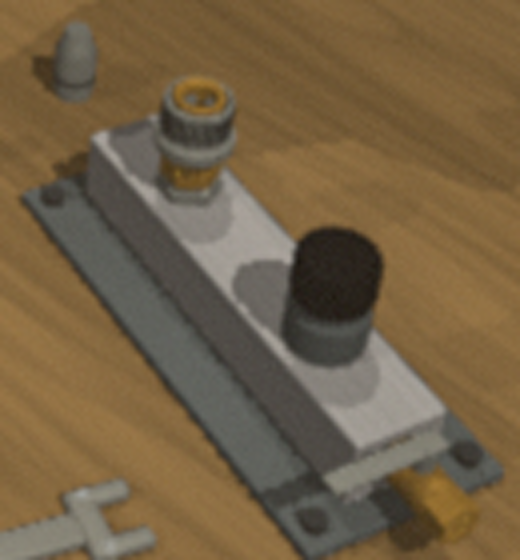

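Look-alikes, in top view: (337,210) dial in the rack, (331,268) large dial on the table, (360,261) small dial on the table. The rack one is middle-sized and in the rack, so it is the one meant; the enlarged crop confirms it, with the dial in the middle hole, the blank plug to its left and the silencer to its right. The coupler has its gold mouth ring at about (190,221), and the knob is at (142,209).

```bash
cat > h.py <<'E'
from bench import ctrl
import cv2,numpy as np
np.set_printoptions(precision=4,suppress=True)
def ray(n,uv):
    c=ctrl.camera_params(n);P=c["pose"]
    d=np.array([(uv[0]-c["cx"])/c["fx"],-(uv[1]-c["cy"])/c["fy"],-1.]);d=P[:3,:3]@d
    return P[:3,3],d/np.linalg.norm(d)
def plane(n,uv,z):
    o,d=ray(n,uv);return o+d*(z-o[2])/d[2]
def tri(a,b):
    (o1,d1),(o2,d2)=ray("scene",a),ray("top",b)
    A=np.stack([d1,-d2],1);s=np.linalg.lstsq(A,o2-o1,rcond=None)[0]
    p,q=o1+s[0]*d1,o2+s[1]*d2
    return (p+q)/2,np.linalg.norm(p-q)
def proj(n,X):
    c=ctrl.camera_params(n);P=c["pose"];p=P[:3,:3].T@(np.asarray(X)-P[:3,3])
    return np.array([c["cx"]+c["fx"]*p[0]/-p[2],c["cy"]+c["fy"]*p[1]/p[2]])
def R(a):  # jaw direction at angle a (deg) in plan, tool pointing down
    a=np.deg2rad(a);x=np.array([np.cos(a),np.sin(a),0]);y=np.array([0,0,-1.])
    return np.stack([x,y,np.cross(x,y)],1)
def blob(mask,near,r=25):
    m=np.zeros_like(mask);cv2.circle(m,tuple(int(v) for v in near),r,255,-1);mask=cv2.bitwise_and(mask,m)
    cs,_=cv2.findContours(mask,cv2.RETR_EXTERNAL,cv2.CHAIN_APPROX_NONE)
    c=max(cs,key=cv2.contourArea);h=cv2.convexHull(c)
    return cv2.fitEllipse(h),cv2.contourArea(h)
E
python3 - <<'E'
from h import *
for n in("scene","top"):
    im=cv2.imread(f"pics/{n}0.png");k=4
    big=cv2.resize(im,None,fx=k,fy=k,interpolation=cv2.INTER_CUBIC);hsv=cv2.cvtColor(big,cv2.COLOR_BGR2HSV)
    white=cv2.inRange(hsv,(0,0,120),(180,70,255))
    gold=cv2.inRange(hsv,(8,140,90),(30,255,255))
    g={"scene":(207,160),"top":(337,210)}[n];m={"scene":(319,214),"top":(190,221)}[n];kn={"scene":(354,255),"top":(142,209)}[n]
    for nm,mask,pt,r in(("dial",white,g,11),("ring",gold,m,11)):
        e,a=blob(mask,np.array(pt)*k,r*k);c=(np.array(e[0])+.5)/k-.5;print(n,nm,c,np.array(e[1])/k,a/k/k)
        cv2.ellipse(big,e,(0,0,255),1)
    cv2.imwrite(f"pics/f_{n}1.png",np.hstack([big[int(q[1]*k-100):int(q[1]*k+100),int(q[0]*k-100):int(q[0]*k+100)] for q in(g,m,kn)]))
E
cd pics; python3 -c "
import cv2,numpy as np
cv2.imwrite('f1.png',np.vstack([cv2.imread('f_scene1.png'),cv2.imread('f_top1.png')]))"
```

```text
scene dial [206.7771 157.2909] [ 9.1943 16.1881] 114.65625
scene ring [319.525  213.4958] [ 9.2668 13.0114] 91.65625
top dial [336.9478 209.391 ] [16.3471 16.8951] 213.84375
top ring [189.2332 221.114 ] [11.5165 11.9137] 105.03125
```

View pics/f1.png

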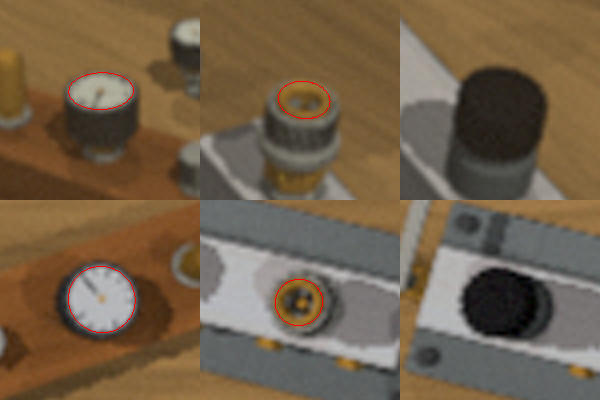

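Run:
```python
from h import *
d,e=tri((206.78,157.29),(336.95,209.39));print("dial",d,e)
m,e=tri((319.5,213.5),(189.23,221.11));print("mouth",m,e)
print("dial top z.078",plane("top",(336.95,209.39),.078),plane("scene",(206.78,157.29),.078))
for z in(.104,.109,.114):print(z,plane("top",(189.23,221.11),z),plane("scene",(319.5,213.5),z))
k=plane("top",(142.2,209.2),.102);print("knob",k)
kd=k-m;print("block y dir",np.rad2deg(np.arctan2(kd[1],kd[0])),np.hypot(*kd[:2]))
# rack ends: plug head & silencer
a=plane("top",(308,220),.06);print("plug",a)
s=d-a;print("rack dir",np.rad2deg(np.arctan2(s[1],s[0])),np.hypot(*s[:2]))
# free corners of the plate (z .008), pixel from crop c2 scale5 off(105,175)
for p in((132,48),(70,258),(575,382),(625,170)):print(plane("top",(105+p[0]/5,175+p[1]/5),.008))
for nm,p,z in(("obj",(249.5,243.5),.045),("oil",(253,193),.062),("big",(331,268),.11)):print(nm,plane("top",p,z))
for a in(0,15,30,-15,75,90,-75,-90,105):
  print(a,[None if q is None else np.round(q,0) for q in(ctrl.ik([m[0],m[1],.2],R(a)),ctrl.ik([d[0],d[1],.2],R(a)))])
```

```text
dial [ 0.523  -0.194   0.0751] 0.0012850748910932309
mouth [0.4974 0.1374 0.1031] 0.000803268629574825
dial top z.078 [ 0.5223 -0.1928  0.078 ] [ 0.5259 -0.191   0.078 ]
0.104 [0.4971 0.1375 0.104 ] [0.4987 0.1379 0.104 ]
0.109 [0.4969 0.1366 0.109 ] [0.5035 0.1417 0.109 ]
0.114 [0.4967 0.1356 0.114 ] [0.5083 0.1455 0.114 ]
knob [0.5243 0.2433 0.102 ]
block y dir 75.75787032675255 0.10921618819082185
plug [ 0.4996 -0.1294  0.06  ]
rack dir -70.09927575512482 0.06869826060771048
[0.5936 0.3034 0.008 ]
[0.4888 0.3301 0.008 ]
[0.4271 0.0793 0.008 ]
[0.5303 0.055  0.008 ]
obj [0.4465 0.0064 0.045 ]
oil [ 0.5633 -0.0028  0.062 ]
big [ 0.3954 -0.1681  0.11  ]
0 [array([ 9., 20., 93., -0., 66.,  9.]), array([-26.,  24.,  88.,  -0.,  69., -26.])]
15 [array([ 9., 20., 93., -0., 66., -6.]), array([-26.,  24.,  88.,  -0.,  69., -41.])]
30 [array([  9.,  20.,  93.,  -0.,  66., -21.]), array([-26.,  24.,  88.,  -0.,  69., -56.])]
-15 [array([ 9., 20., 93., -0., 66., 24.]), array([-26.,  24.,  88.,  -0.,  69., -11.])]
75 [array([  9.,  20.,  93.,  -0.,  66., -66.]), array([ -26.,   24.,   88.,   -0.,   69., -101.])]
90 [array([  9.,  20.,  93.,  -0.,  66., -81.]), array([ -26.,   24.,   88.,   -0.,   69., -116.])]
-75 [array([ 9., 20., 93., -0., 66., 84.]), array([-26.,  24.,  88.,  -0.,  69.,  49.])]
-90 [array([ 9., 20., 93., -0., 66., 99.]), array([-26.,  24.,  88.,  -0.,  69.,  64.])]
105 [array([  9.,  20.,  93.,  -0.,  66., -96.]), array([ -26.,   24.,   88.,   -0.,   69., -131.])]
```

```bash
python3 - <<'E'
from h import *
t=ctrl.current_t
m=np.array([.4972,.1372])
ctrl.command_gripper(0.0);print(t())
ctrl.goto([m[0],m[1],.16],R(-14.3));print(t(),ctrl.current_tool_pos())
ctrl.move_l([m[0],m[1],.122],vel=.1)
ctrl.sleep(.15);f0=ctrl.current_contact_force();print(t(),f0)
r=ctrl.move_l([m[0],m[1],.100],vel=.02,contact_N=3)
print(r,t(),ctrl.current_tool_pos(),ctrl.current_contact_force())
cv2.imwrite("pics/scene2.png",ctrl.read_camera("scene"))
ctrl.move_l([m[0],m[1],.125],vel=.1);print(t())
E
python3 -c "
import cv2
im=cv2.imread('pics/scene2.png')[120:330,220:420]
cv2.imwrite('pics/c5.png',cv2.resize(im,None,fx=2.8,fy=2.8,interpolation=2))"
```

```text
1.4667
4.3667 [0.4975 0.1366 0.16  ]
5.05 [-0.4825  0.7251 -0.1536]
True 5.7917 [0.4972 0.1372 0.1073] [ 0.0382 -0.4672 10.1558]
6.1667
```

View pics/c5.png

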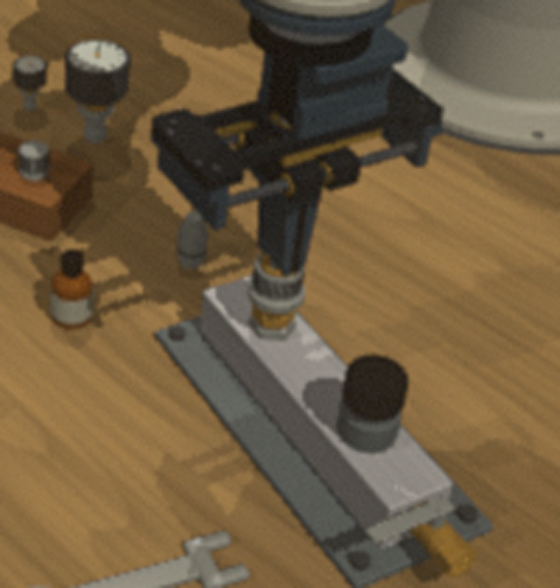

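Run:
```python
from h import *
t=ctrl.current_t
m=np.array([.4972,.1372]);a=-14.3;j=R(a)[:,0][:2]
ctrl.command_gripper(0.6);print(t())
ctrl.move_l([m[0],m[1],.0855],vel=.12);ctrl.sleep(.1)
f0=ctrl.current_contact_force();print(t(),f0)
ctrl.command_gripper(0.0);ctrl.sleep(.1)
f=ctrl.current_contact_force();print(t(),f,"jaw",(f-f0)[:2]@j,"w",ctrl.current_grip_width()*91,ctrl.current_wrist_torque(),ctrl.current_tool_pos())
```

```text
7.1
7.675 [0.1963 1.0914 0.5082]
8.2333 [ 6.7488 -3.5102 -2.0302] jaw 7.4860855482067326 w 33.75561220360524 [-0.681  -1.167  -0.1441] [0.4988 0.137  0.0859]
```

Run:
```python
from h import *
t=ctrl.current_t
m=np.array([.4972,.1372]);a=-14.3;j=R(a)[:,0][:2]
p=ctrl.current_tool_pos()[:2];m=m+j*((p-m)@j);print("m1",m)
ctrl.command_gripper(0.6)
ctrl.move_l([m[0],m[1],.122],vel=.15)
a=75.7;j=R(a)[:,0][:2]
ctrl.goto([m[0],m[1],.122],R(a));print(t(),ctrl.current_q())
ctrl.move_l([m[0],m[1],.0855],vel=.12);ctrl.sleep(.1)
f0=ctrl.current_contact_force();print(t(),f0)
ctrl.command_gripper(0.0);ctrl.sleep(.1)
f=ctrl.current_contact_force();p=ctrl.current_tool_pos();print(t(),f,"jaw",(f-f0)[:2]@j,"w",ctrl.current_grip_width()*91,p)
m=m+j*((p[:2]-m)@j);print("m2",m)
```

```text
m1 [0.4987 0.1368]
10.6083 [  8.7212  26.4499  98.4348   0.0001  55.1481 -66.9097]
11.1583 [-0.6965 -0.2159 -0.4318]
11.7167 [ 1.1351 20.2832 -2.6032] jaw 20.31639415117327 w 33.473621574839534 [0.4995 0.1386 0.0859]
m2 [0.4992 0.1387]
```

Run:
```python
from h import *
t=ctrl.current_t
m=np.array([.4992,.1387])
ctrl.move_l([m[0],m[1],.0855],vel=.02);ctrl.sleep(.15)
print(t(),ctrl.current_contact_force(),ctrl.current_tool_pos())
for z,N in((.0815,16),(.0735,18)):
    r=ctrl.move_l([m[0],m[1],z],vel=.02,contact_N=N)
    print(r,t(),ctrl.current_contact_force(),ctrl.current_tool_pos(),ctrl.current_grip_width()*91)
```

```text
12.1167 [-0.2584  1.6903  5.796 ] [0.4996 0.1388 0.0858]
False 12.4667 [1.2296 1.4751 4.0363] [0.4995 0.1388 0.0817] 33.74809925291493
True 12.825 [-0.9629 -0.4561  8.4417] [0.4997 0.1389 0.0757] 33.55080029001674
```

```bash
python3 - <<'E'
from h import *
t=ctrl.current_t
ctrl.command_gripper(0.6);p=ctrl.current_tool_pos();print(t(),p)
ctrl.move_l([.4992,.1387,.16],vel=.2)
ctrl.goto([.5228,-.1938,.16],R(20));print(t(),ctrl.current_tool_pos())
for n in("scene","top"):cv2.imwrite(f"pics/{n}3.png",ctrl.read_camera(n))
E
python3 -c "
import cv2,numpy as np
k=4
s=cv2.imread('pics/scene3.png');s0=cv2.imread('pics/scene0.png');t=cv2.imread('pics/top3.png')
f=lambda im,x,y:cv2.resize(im[y-35:y+35,x-35:x+35],None,fx=k,fy=k,interpolation=2)
cv2.imwrite('pics/c6.png',np.vstack([np.hstack([f(s0,319,225),f(s,319,225)]),np.hstack([f(s,207,165),f(t,337,210)])]))"
```

```text
13.35 [0.4999 0.1391 0.0757]
15.1833 [ 0.5228 -0.1927  0.1597]
```

View pics/c6.png

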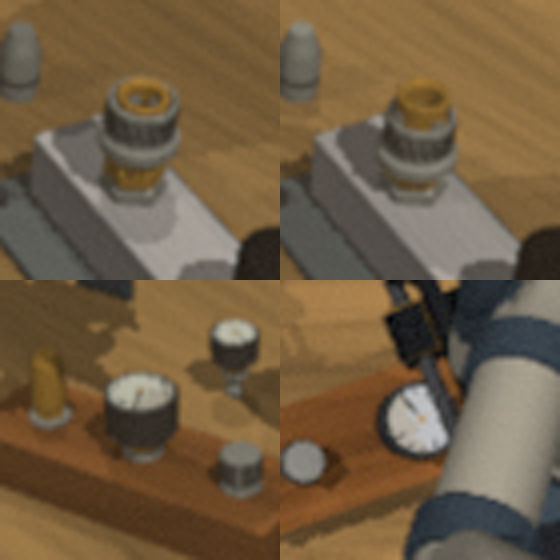

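The sleeve has stayed back: in the scene view the brass collar now shows above it at about (322,210). In the views of the rack the gauge still stands in its hole. Next I centre on the gauge by feel along two directions and grip it.

```bash
python3 - <<'E'
from h import *
t=ctrl.current_t
g=np.array([.5241,-.1919]);Z=.047
def grip(g,a):
    j=R(a)[:,0][:2]
    ctrl.move_l([g[0],g[1],Z],vel=.1);ctrl.sleep(.15)
    f0=ctrl.current_contact_force();p0=ctrl.current_tool_pos()
    ctrl.command_gripper(0.0);ctrl.sleep(.15)
    f=ctrl.current_contact_force();p=ctrl.current_tool_pos()
    print(t(),"p0",p0,"p",p,"dF",f-f0,"jaw",(f-f0)[:2]@j,"w",ctrl.current_grip_width()*91)
    return g+j*((p[:2]-g)@j)
ctrl.move_l([g[0],g[1],.11],vel=.1)
g=grip(g,20);print(g)
ctrl.command_gripper(.6)
ctrl.move_l([g[0],g[1],.11],vel=.15)
ctrl.goto([g[0],g[1],.11],R(-70))
g=grip(g,-70);print(g)
cv2.imwrite("pics/scene4.png",ctrl.read_camera("scene"))
E
python3 -c "
import cv2,numpy as np
s=cv2.imread('pics/scene4.png')
cv2.imwrite('pics/c7.png',cv2.resize(s[90:220,130:300],None,fx=4,fy=4,interpolation=2))"
```

```text
17.35 p0 [ 0.5245 -0.1921  0.0477] p [ 0.5244 -0.192   0.0474] dF [-1.7622  0.2427  6.8496] jaw -1.572889642027944 w 43.58418843282983
[ 0.5243 -0.1918]
21.1917 p0 [ 0.5247 -0.192   0.0476] p [ 0.5245 -0.1919  0.0474] dF [-0.8278 -0.1661  5.6503] jaw -0.1270390360110009 w 43.0577745367173
[ 0.5243 -0.192 ]
```

View pics/c7.png

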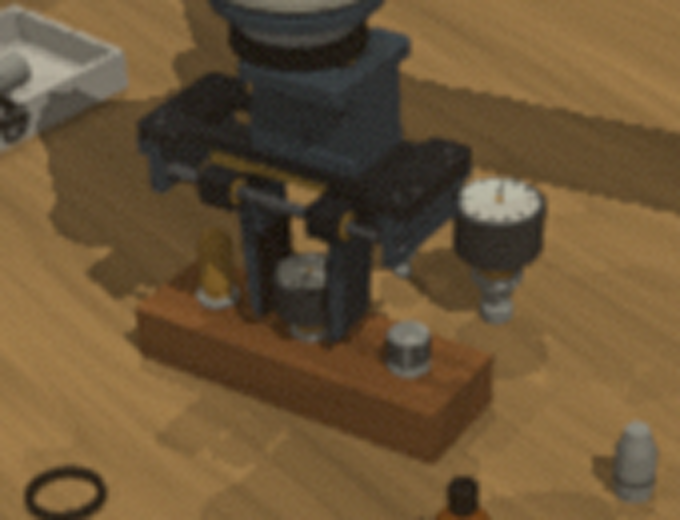

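```bash
python3 - <<'E'
from h import *
t=ctrl.current_t
ctrl.move_l([.5243,-.192,.11],vel=.1)
ctrl.move_l([.5243,-.192,.19],vel=.2)
m=np.array([.4992,.1387])
ctrl.goto([m[0],m[1],.18],R(-70));print(t())
ctrl.move_l([m[0],m[1],.151],vel=.06);ctrl.sleep(.3)
print(t(),ctrl.current_tool_pos(),ctrl.current_contact_force(),ctrl.current_wrist_torque(),ctrl.current_grip_width()*91)
for n in("scene","top"):cv2.imwrite(f"pics/{n}5.png",ctrl.read_camera(n))
E
python3 -c "
import cv2,numpy as np
s=cv2.imread('pics/scene5.png')
cv2.imwrite('pics/c8.png',cv2.resize(s[160:270,270:370],None,fx=5.4,fy=5.4,interpolation=2))
"
```

```text
23.8333
24.7667 [0.4993 0.1388 0.1512] [-0.3048 -0.137  -1.3478] [-0.024  -0.0835 -0.0518] 43.173341692554544
```

View pics/c8.png

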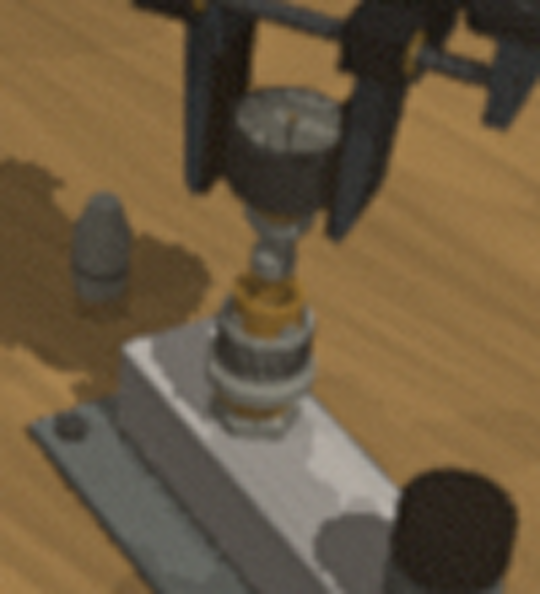

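View pics/top5.png

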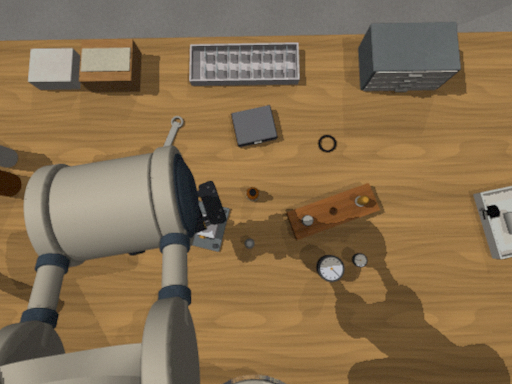

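The scene view shows the plug's nose (crop 270,262) just above the brass mouth (crop 270,290), in line with it, with the sleeve still back. Now I insert it by feel.

Run:
```python
from h import *
t=ctrl.current_t
m=np.array([.4991,.1386])
def S(l):print(l,round(t(),2),ctrl.current_tool_pos(),ctrl.current_contact_force(),"w",ctrl.current_grip_width()*91,"depth",.1419-ctrl.current_tool_pos()[2])
r=ctrl.move_l([m[0],m[1],.1325],vel=.03,contact_N=7);S(r)
```

```text
False 25.63 [0.4991 0.1386 0.1325] [-0.5936 -0.2345 -2.5992] w 43.39305980553194 depth 0.009406143186595856
```

Run:
```python
from h import *
t=ctrl.current_t
m=np.array([.4991,.1386])
f0=-2.0
for d in np.arange(11,18.6,.5):
    z0=ctrl.current_contact_force()[2]
    N=max(3,14.5-(z0-f0))
    r=ctrl.move_l([m[0],m[1],.1419-d/1000],vel=.008,contact_N=N)
    p=ctrl.current_tool_pos();f=ctrl.current_contact_force()
    print(d,r,round(t(),2),"act %.2f"%((.1419-p[2])*1e3),p[:2],f)
    if r:break
```

```text
11.0 False 25.98 act 10.99 [0.4991 0.1386] [ 0.1621 -0.3152 -1.4904]
11.5 False 26.23 act 11.52 [0.4991 0.1386] [ 0.4738 -0.5624 -1.4911]
12.0 False 26.48 act 11.99 [0.4991 0.1386] [ 0.8462  0.2514 -1.3469]
12.5 False 26.73 act 12.30 [0.4993 0.1386] [-1.1665 -0.5863  3.5826]
13.0 False 26.98 act 12.92 [0.4992 0.1386] [-0.5288 -0.2354  5.0585]
13.5 False 27.23 act 13.51 [0.4992 0.1386] [-0.2352  0.2658  4.7077]
14.0 False 27.48 act 14.00 [0.4991 0.1386] [ 0.0019 -0.2096  4.1575]
14.5 False 27.73 act 14.23 [0.4993 0.1387] [-0.2634 -0.0822 10.2862]
15.0 False 27.98 act 14.70 [0.4993 0.1387] [-0.5972  0.2624 10.3873]
15.5 False 28.23 act 15.24 [0.4993 0.1386] [-1.0328 -0.4668  9.2677]
16.0 False 28.48 act 15.78 [0.4993 0.1386] [-0.8848  0.0739  8.8181]
16.5 False 28.73 act 16.32 [0.4992 0.1386] [-0.1598 -0.3264  7.8687]
17.0 False 28.98 act 16.88 [0.4992 0.1386] [-0.8788  0.3821  7.264 ]
17.5 False 29.23 act 17.41 [0.4993 0.1387] [-0.1082  0.0334  3.7146]
18.0 False 29.48 act 17.73 [0.4994 0.1387] [-0.1745  0.1248  8.7603]
18.5 False 29.73 act 18.18 [0.4994 0.1387] [-0.6805  0.6384  9.1862]
```

The depths match the description: valve at 12 mm, trip collar at 14 mm and the half-way jump at 17 mm. I go on in fine steps, watching for the lock.

Run:
```python
from h import *
t=ctrl.current_t
m=np.array([.4991,.1386])
f0=-2.0;prev=9.2
for d in np.arange(18.9,21.8,.25):
    z0=ctrl.current_contact_force()[2]
    N=max(2.5,14-(z0-f0))
    r=ctrl.move_l([m[0],m[1],.1419-d/1000],vel=.006,contact_N=N)
    p=ctrl.current_tool_pos();f=ctrl.current_contact_force()
    print(d,r,round(t(),2),"act %.2f"%((.1419-p[2])*1e3),p[:2],f)
    if r or (d>20 and abs(f[2]-prev)>2.5):break
    prev=f[2]
cv2.imwrite("pics/scene6.png",ctrl.read_camera("scene"))
im=cv2.imread("pics/scene6.png");cv2.imwrite('pics/c9.png',cv2.resize(im[160:270,270:370],None,fx=5.4,fy=5.4,interpolation=2))
```

```text
18.9 False 29.98 act 18.55 [0.4995 0.1388] [-0.3431  0.7936  9.7948]
19.15 False 30.23 act 18.77 [0.4995 0.1387] [ 0.0135  1.0213 10.1735]
19.4 False 30.48 act 18.98 [0.4995 0.1388] [-0.7161  0.161  11.3249]
19.65 False 30.73 act 19.23 [0.4995 0.1387] [-0.4377  0.0508 10.8986]
19.9 False 30.98 act 19.51 [0.4995 0.1387] [-0.2902  0.6678 11.5164]
20.15 False 31.23 act 19.73 [0.4995 0.1387] [-1.5092  1.5502 11.1515]
20.4 False 31.48 act 19.97 [0.4995 0.1387] [-0.287   0.4929 11.0968]
20.65 False 31.73 act 20.23 [0.4995 0.1387] [-0.619  -0.1792 10.6109]
20.9 False 31.98 act 20.97 [0.499  0.1386] [ 0.6086 -0.3862  2.547 ]
```

View pics/c9.png

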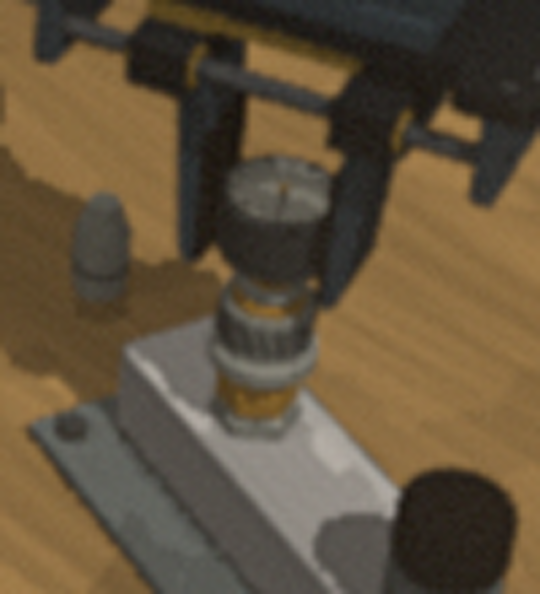

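Run:
```python
from h import *
ims=[cv2.imread(f"pics/scene{i}.png")[195:250,295:345] for i in(0,5,6)]
cv2.imwrite("pics/c10.png",np.hstack([cv2.resize(i,None,fx=5.2,fy=5.2,interpolation=2) for i in ims]))
for h in (0,.0095):print([proj("scene",[.4992,.1387,.1075-.030-h])])
```

```text
[array([318.262 , 224.1705])]
[array([317.7864, 227.7981])]
```

View pics/c10.png

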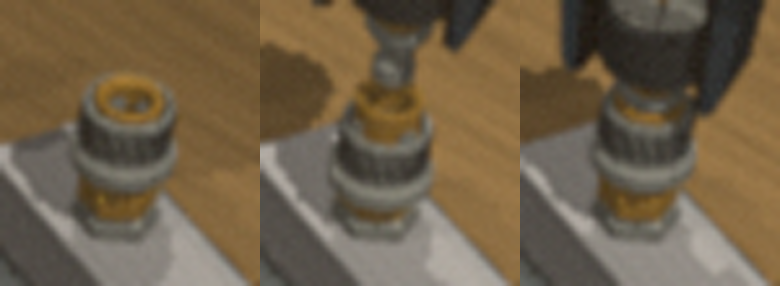

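The sleeve's flange sits at crop row ~187, the same as at the start (row ~206 when back), so it is fully forward and locked. The push force dropped from ~12 N to ~4 N at 21 mm. I release now.

Run:
```python
from h import *
t=ctrl.current_t
p=ctrl.current_tool_pos()
ctrl.command_gripper(.6)
ctrl.move_l([p[0],p[1],.22],vel=.15)
ctrl.goto([.45,-.12,.25],R(-70));ctrl.sleep(.2);print(t(),ctrl.current_contact_force())
for n in("scene","top"):cv2.imwrite(f"pics/{n}7.png",ctrl.read_camera(n))
s=cv2.imread("pics/scene7.png");tp=cv2.imread("pics/top7.png")
cv2.imwrite("pics/c11.png",np.hstack([cv2.resize(s[165:255,275:365],(396,396),interpolation=2),cv2.resize(tp[170:260,145:235],(396,396),interpolation=2)]))
```

```text
34.475 [ 0.416   0.3552 -0.0079]
```

View pics/c11.png

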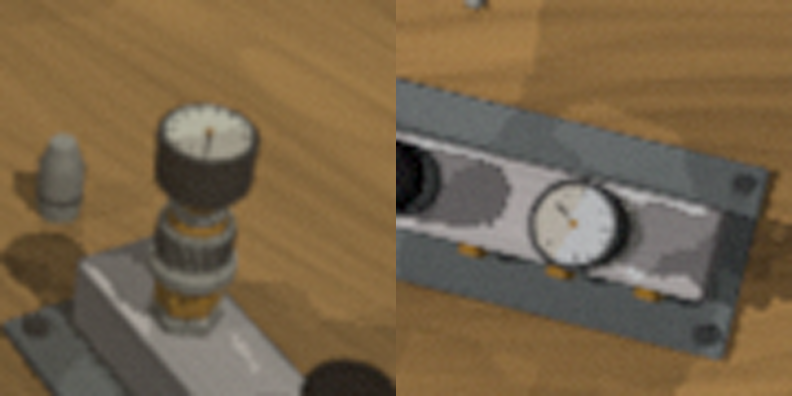

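View pics/scene7.png

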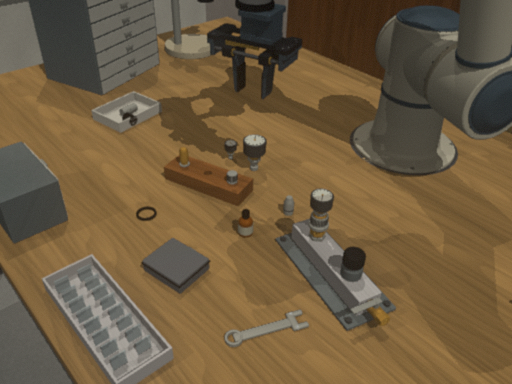

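The gauge stands upright in the coupler at scene (321,200), with the sleeve forward. Everything else is where it was, and the gripper is clear of it all.

```bash
python3 -c "
from bench import ctrl
print(ctrl.sign_off(),ctrl.current_t())"
```

```text
the job is handed in; nothing more can be done
the job is handed in; nothing more can be done
```

The gauge is locked in the coupler and standing upright, and I handed the job in at about 34.5 s of the 67 s allowed.

- **Sleeve:** I found the coupler's axis and mouth height (about 107.5 mm) by touch, pulled the sleeve down about 10 mm and let go. The camera showed it staying back.
- **Gauge:** I took the middle-sized gauge from the rack's centre hole, centred by feel in two directions, and pushed it in slowly. The push force peaked at about 13–14 N. At 21 mm it fell to about 4 N as the sleeve sprang forward, and I stopped there, short of the seat.
- **Last checks:** In the scene view just before I let go, the sleeve flange was back in its starting position. After release the gauge stood upright, the tool force was about zero, and nothing else looked moved. I did not tug the gauge to test the lock.
- **Disagreements:** The camera position of the coupler was about 2.5 mm off sideways, and the two-view height was about 4 mm low. I used the felt values instead.
- **Touch force:** The first touch on the coupler mouth reached about 10 N, though I had set it to stop at 3 N.

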